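# Clear the tamper from the pod drawer and push it home

## Robot

A 6-joint arm with a two-finger parallel gripper is mounted at the origin on the work surface. World frame = base frame: x ahead of the robot, y to its left, z up, the work surface at z = 0. Lengths are in mm, angles in rad, forces in N, time in s.
With the tool pointing down it reaches from about 325 to 775 mm from the base axis. Payload 5.5 kg.
Tool frame: the origin (TCP) lies on the mounting face of the last link; the fingertips stand 173 mm ahead of it and the grasp point (between the pads) lies 155 mm ahead of it (bot.grip_point_offset is the distance from the TCP to the grasp point, in mm); z points along the fingers, y is the line along which they close (so a half turn about z gives the same grasp; the last joint's range is limited). The gripper opens to 85 mm and grips with 20 to 120 N. Pads are 22 mm wide; open, the fingers measure 114 mm over their backs; the gripper's body (76 mm by 85 mm) begins 54 mm behind the grasp point. The pads swing forward as they close: fully open they stand 13 mm farther back than shut.
Start: joints at [1.114, 0.091, 1.231, -0, 1.82, -0.057], TCP at [233.547, 552.697, 404.675] pointing down, gripper open.
Joint ranges: [-2.87, 2.87], [-0.86, 2.18], [0.17, 2.46], [-1.51, 4.65], [0.06, 2.69], [-2.65, 2.65]. Speed limits (rad/s): [2.57, 2.57, 3.01, 3.14, 3.14, 3.14].

## Interface

Orientations are given as a unit quaternion [w, x, y, z].
In Python, from cell import bot gives the robot as it stands.
- The arm moves only by the tool arm_command, never from a script. Its arguments are lists of equal length, an entry for each row: "slide": the shift along the world's x, y, z in cm, a list of three; "turn": the turn, a rotation vector about the world's x, y, z in rad, a list of three; "hand": the closure, from 0 (fully open) to 1 (shut). In form: {"slide": [[tx, ty, tz], ...], "turn": [[ax, ay, az], ...], "hand": [hand, ...]}. A call has exactly 10 rows; each row shifts and turns the commanded pose from where the row before left it; what a row does not reach is not made up. A row lasts 1/10 s, in which the tool goes at most 50 mm and 8.59 degrees, less where a joint would pass 70% of its speed; a pose out of reach is approached as far as the arm can. A call is refused whole if a number of a shift passes 5 or a number of a turn 0.15, either way. A call with a gripper value outside its range is refused whole. The fingers move at their own pace and stop on an object; the grip force is fixed at half the most. Time passes only in rows, so rows that do not move let the fingers close, or fill a call up. It gives the time, the measured TCP pose, the force, the opening and the grip force at its end, in the units of the state.
- bot.get_state(): the state, without advancing time (a new reading comes with each control period).
- bot.get_image(name): name is "scene" or "side" or "wrist"; returns the picture (420x560x3 uint8, red, green, blue); there is no depth.
- bot.camera_info(name): a dict with "camera_matrix" (3x3 intrinsics, pixels), "R" (3x3) and "t" (3): a world point X has camera coordinates R X + t. Camera axes: x right, y down, z forward; pixel columns grow to the right and rows downward; lengths in mm; the calibration is good to about 2 mm. A picture is of the moment at which its call begins: read the wrist's pose just before it. camera_info takes no time and is no camera call; for the wrist camera it gives the pose at the moment of the call.
- bot.hand_in(): hands the job in; it is judged then, once.
Trained networks look in the newest picture that a camera, given by its name, has taken for a name from the list of things; names that differ only in an ending like _2 or _b are one class to them, and where a whole thing is asked for, a point or a joint stands for the part that bears it (a point fixed in the world has none). Each returns a list of dicts, best first, with "score" (0 to 1); they miss things now and then, are a little off and sometimes report something else, mostly with a low value. They report only what shows in the picture. A call takes as long as a camera call. They do not tell look-alikes from the thing itself.
- bot.find_in(camera, thing): "at" ([x, y, z] in mm, in world coordinates, good to about 4 mm: the middle of the surface that is visible of it).
- bot.regions_of(camera, thing): "pixels" (420x560 bool, what is visible of it).
- bot.landmark_of(camera, thing): "at" ([x, y, z] in mm, in world coordinates, good to about 4 mm: a listed point, or the origin of a listed thing).
The state is a dict: "t": time; "joint_positions": joint angles; "joint_velocities": joint speeds; "effort": joint torques, N m; "tool_pos": TCP position; "tcp_rot": TCP orientation; "wrist_force": force on the tool from outside, world axes, zero at the start; "moment": the same for the moment, N m; "width": opening from 0.0 (shut) to 1.0 (fully open); "grasp_force": force on a finger pad.
Only numpy, scipy, OpenCV 4.12 (cv2) and the standard library are available. Lean on these libraries where they do the work, as an engineer would, in place of code of your own. Each camera call takes 0.05 s, during which the arm holds its last target. There are 200 camera calls.

## Task

Someone left the coffee tamper standing in the open coffee-pod drawer, and it is too tall for the drawer to shut. Take it out and stand it upright in the middle of the round black tamping mat, setting it down rather than dropping it. Then push the drawer smoothly home, without slamming it, until it snaps past its catch and sits flush; the two yellow-lidded shakers stay standing in the drawer and everything else on the counter and on the drawer unit stays where it is.

Things in the scene. Friction and masses are not known exactly. Their poses are not given: they have to be found in the camera images.
- cabinet: low white drawer unit with dark wood top, fixed on the counter: 280 deep (x), 260 wide (y), 98 mm high; origin at the centre of its underside. Its front faces its own -x; the drawer opens to -x, shuts to +x. Two cups stand on the rear of its top. The front edge of its roof is at its x = -125 mm, the roof's underside 84 mm above the counter: the shakers pass under, the tamper does not.
- drawer (a joint): drawer opening, m: 0 = home (flush, at its stop), up to 0.17; starts 0.125 to 0.16. Drag about 1.5 N plus 20 N per m/s. A sprung roller catch resists from about 0.020 to 0.009 (8 to 9 N in all); from about 0.006 on it snaps the drawer home and holds it with about 7 N. Left short of that it stays ajar. It must not shut faster than 0.5 m/s; the snap alone is slower.
- drawer_front (a point): centre of the outer face of the drawer's flat brown wooden front, 47 mm above the counter; moves with the drawer, axes as the unit's (-x out of the face). Front 256 wide, 15 thick, 13 to 81 mm above the counter, no handle. Box inside 224 mm wide, rims 58 mm and floor 17 mm above the counter. Home, the face is at the unit's x = -140 mm.
- tamper: coffee tamper, 0.3 to 0.56 kg, 102 mm tall: steel foot 58 mm across, 26 high; steel neck 20 across; dark wooden cylindrical handle 32 mm across from 50 to 102 mm up. Origin at the centre of its underside, z up the handle. Starts upright on the drawer floor in a row across the drawer with the shakers, centres about 70 mm apart, its place in the row varying, 55 mm or more clear of the roof edge.
- mat: round black rubber tamping mat fixed on the counter, 100 mm across and 6 mm thick; origin at the centre of its underside. The tamper's foot must stand wholly on it.
- shaker_a: small white shaker with a yellow lid, 41 mm across, 50 mm tall, 0.12 kg, loose, standing on the drawer floor; origin at the centre of its underside
- shaker_b: another shaker just like shaker_a
- cup_a: white espresso cup, 64 mm across and 55 mm tall, standing loose on the rear of the drawer unit's top; origin at the centre of its underside
- cup_b: another cup just like cup_a
- jug: steel milk jug, 86 mm across, 100 mm tall, with a side handle, on the counter to the right; origin at the centre of its underside
- sugar: blue sugar jar with a wooden cap, 68 mm across, 110 mm tall, on the counter to the left; origin at the centre of its underside
- tumbler: green glass tumbler, 68 mm across, 100 mm tall, on the counter to the right; origin at the centre of its underside
Mind the look-alikes: they are no part of the job. What is shaped like the shaker_b but blue or green is not meant.

How it is judged:
By the outcome, as a careful person would: the job done as asked, in the order asked, and still so for the second after the job is handed in, with the robot touching nothing.
It also fails if it takes over 51 s, if anything falls off the work surface, if the arm or the gripper's body presses on something with over 40 N, if the wrist force passes 120 N, or if a joint passes its speed limit or range.

## Working session

There is one attempt and no reset: what is moved stays moved. The work goes in short steps, Python scripts to look and compute and a tool call to move; the robot and the scene stay as the last step left them, time stands still between calls to the robot, and variables do not carry over. Pictures are saved under pics/ and viewed, at most 10 in all, crops included, and the job is handed in when it is done.

Besides the shell and the picture viewer there is one more tool, called as name(argument=value, ...) on one line, values as JSON. arm_command: Moves the arm, as the interface text tells. Its arguments: {"type":"object","properties":{"slide":{"type":"array"},"turn":{"type":"array"},"hand":{"type":"array"}},"required":["slide","turn","hand"]}

```bash
mkdir -p pics
python3 - <<'E'
from cell import bot
import cv2,numpy as np
ims=[]
for c in("scene","side"):
    im=bot.get_image(c);cv2.imwrite(f"pics/{c}0.png",im[:,:,::-1])
    for n in("tamper","mat","drawer_front","cabinet","shaker_a","cup_a","jug","sugar","tumbler"):
        r=bot.landmark_of(c,n)
        K=bot.camera_info(c);
        for d in r[:4]:
            p=K["camera_matrix"]@(K["R"]@np.array(d["at"])+K["t"]);print(c,n,np.round(d["at"]),round(d["score"],2),np.round(p[:2]/p[2]))
s=bot.get_state();print(s["t"],s["tool_pos"],s["tcp_rot"],s["width"])
E
```

```text
scene mat [ 442. -303.    2.] 0.78 [175. 236.]
scene drawer_front [ 610. -142.   48.] 0.61 [251. 245.]
scene cabinet [578. 127.   0.] 0.98 [326. 213.]
scene shaker_a [ 684. -206.   -4.] 0.88 [244. 286.]
scene shaker_a [532. -84.  22.] 0.83 [257. 224.]
scene shaker_a [607. -72.  19.] 0.8 [273. 241.]
scene shaker_a [786. -86.  -0.] 0.75 [302. 295.]
scene cup_a [632. 208.  96.] 0.72 [363. 193.]
scene cup_a [508. 190.  98.] 0.56 [333. 169.]
scene jug [ 602. -499.   -1.] 0.78 [125. 309.]
scene sugar [360. 403.   2.] 0.91 [356. 143.]
scene tumbler [ 417. -500.    2.] 0.96 [104. 257.]
side tamper [673. -65.  19.] 0.71 [317. 209.]
side mat [ 440. -307.    2.] 0.88 [296. 298.]
side drawer_front [ 613. -142.   46.] 0.83 [316. 225.]
side cabinet [581. 125.   5.] 0.71 [262. 189.]
side shaker_a [ 682. -205.    1.] 0.79 [346. 240.]
side shaker_a [605. -73.  19.] 0.65 [301. 219.]
side shaker_a [530. -87.  15.] 0.46 [282. 232.]
side shaker_a [790. -80.  -1.] 0.45 [350. 203.]
side cup_a [639. 208.  94.] 0.78 [263. 149.]
side jug [ 607. -494.    2.] 0.66 [391. 321.]
side sugar [359. 405.   1.] 0.68 [167. 168.]
side tumbler [ 415. -504.   -2.] 0.83 [331. 360.]
1.0 [233.54096052 552.69304903 404.68985741] [-9.30800438e-06  1.98583928e-01  9.80083886e-01  1.29930429e-05] 1.0006613493313652
```

Run:
```python
import cv2,numpy as np
a=cv2.imread("pics/scene0.png");b=cv2.imread("pics/side0.png")
cv2.imwrite("pics/both.png",np.hstack([cv2.resize(a[130:350,90:390],None,fx=1.33,fy=1.33*2),cv2.resize(b[100:320,230:430],None,fx=2,fy=2.66)])[:600,:800])
cv2.imwrite("pics/c1.png",cv2.resize(a[120:340,80:400],None,fx=2.5,fy=2.5))
cv2.imwrite("pics/c2.png",cv2.resize(b[120:340,230:430],None,fx=2.7,fy=2.7))
```

```text
(no output)
```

View pics/c1.png

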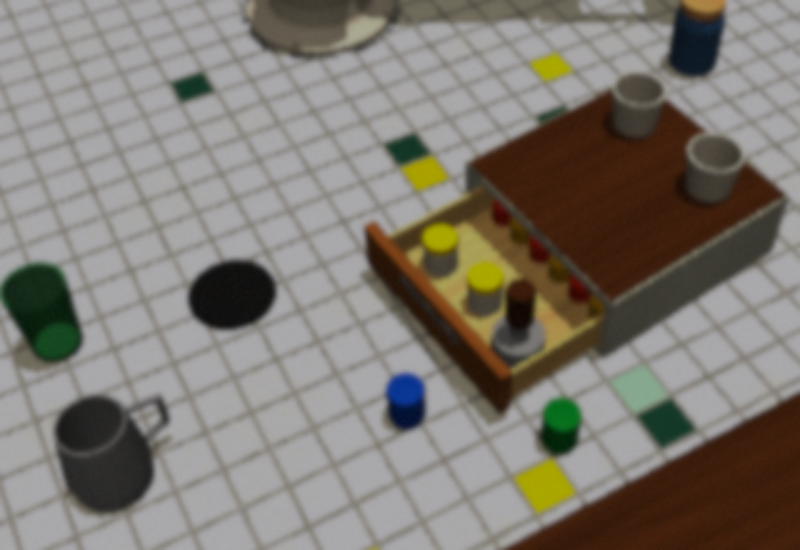

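View pics/c2.png

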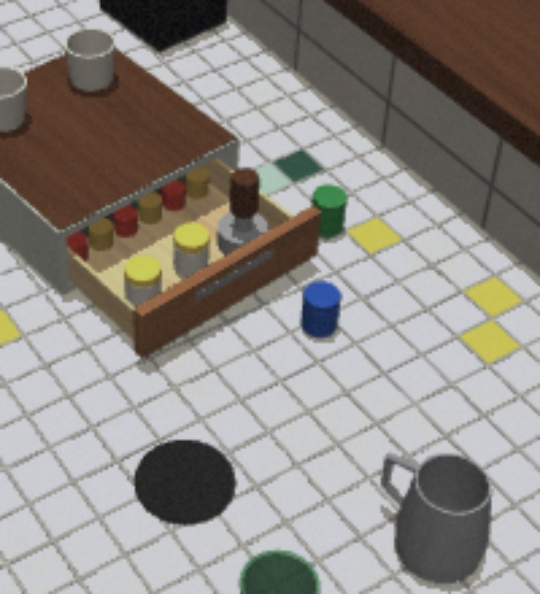

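One tamper is visible, with the dark handle and steel foot in the drawer (scene px ~288,248). The yellow-lidded shakers at (257,224) and (273,241) are the ones meant. The blue one at (244,286) and the green one at (302,295), both outside the drawer, are look-alikes. The mat is at (175,236). I'm moving above the tamper now.

arm_command(slide=[[2.2,-3.1,0],[2.2,-3.1,0],[2.2,-3.1,0],[2.2,-3.1,0],[2.2,-3.1,0],[2.2,-3.1,0],[2.2,-3.1,0],[2.2,-3.1,0],[2.2,-3.1,0],[2.2,-3.1,0]], turn=[[0,0,-0.053],[0,0,-0.053],[0,0,-0.053],[0,0,-0.053],[0,0,-0.053],[0,0,-0.053],[0,0,-0.053],[0,0,-0.053],[0,0,-0.053],[0,0,-0.053]], hand=[0,0,0,0,0,0,0,0,0,0])

```text
t: 2.0
tool_pos: [454.1, 241.3, 404.9]
tcp_rot: [0.0, 0.449, 0.893, 0.0]
wrist_force: [0.5, 0.6, 1.1]
width: 1.002
grasp_force: 0.0
```

arm_command(slide=[[2.2,-3.1,0],[2.2,-3.1,0],[2.2,-3.1,0],[2.2,-3.1,0],[2.2,-3.1,0],[2.2,-3.1,0],[2.2,-3.1,0],[2.2,-3.1,0],[2.2,-3.1,0],[2.2,-3.1,0]], turn=[[0,0,-0.053],[0,0,-0.053],[0,0,-0.053],[0,0,-0.053],[0,0,-0.053],[0,0,-0.053],[0,0,-0.053],[0,0,-0.053],[0,0,-0.053],[0,0,-0.053]], hand=[0,0,0,0,0,0,0,0,0,0])

```text
t: 3.0
tool_pos: [674.3, -68.7, 404.6]
tcp_rot: [0.0, 0.668, 0.744, 0.0]
wrist_force: [0.4, 0.1, -0.6]
width: 1.002
grasp_force: 0.0
```

```bash
cat > h.py <<'E'
from cell import bot
import cv2,numpy as np
from scipy.spatial.transform import Rotation as Ro
np.set_printoptions(suppress=True,precision=1)
def look(names,cams=("wrist","side","scene"),save=None):
    for c in cams:
        im=bot.get_image(c)
        if save: cv2.imwrite(f"pics/{c}{save}.png",im[:,:,::-1])
        K=bot.camera_info(c)
        for n in names:
            for d in bot.landmark_of(c,n)[:4]:
                p=K["camera_matrix"]@(K["R"]@np.array(d["at"])+K["t"]);print(c,n,np.array(d["at"]),round(d["score"],2),p[:2]/p[2])
def st():
    s=bot.get_state();R=Ro.from_quat(np.roll(s["tcp_rot"],-1)).as_matrix()
    print("t",s["t"],"tcp",s["tool_pos"],"yaw y",np.degrees(np.arctan2(R[1,1],R[0,1])),"z",R[:,2]*100,"F",s["wrist_force"],"w",s["width"]*85,"g",s["grasp_force"])
E
python3 - <<'E'
from h import *
st();look(["tamper","drawer_front","shaker_a"],save=1)
E
```

```text
t 3.0 tcp [674.3 -68.7 404.6] yaw y 6.227997541278763 z [   0.    0. -100.] F [ 0.4  0.1 -0.6] w 85.20627281889406 g 0.0
wrist tamper [671.5 -69.5  22.3] 0.65 [274.  177.3]
wrist drawer_front [ 613.9 -145.6   44.8] 0.67 [215.5 242.9]
wrist drawer_front [671.  -65.6  20.7] 0.53 [273.9 173.6]
wrist shaker_a [605.5 -68.   17. ] 0.86 [216.1 169.2]
wrist shaker_a [ 687.3 -209.     1.3] 0.72 [275.7 280.8]
wrist shaker_a [786.9 -84.4  -1.6] 0.56 [367.4 195.5]
side drawer_front [ 610.4 -137.2   44.3] 0.65 [314.1 224.9]
side shaker_a [ 681.7 -205.5    0.1] 0.65 [346.4 240.2]
side shaker_a [605.5 -73.7  14.5] 0.62 [300.8 220. ]
side shaker_a [530.9 -87.   14.9] 0.53 [282.2 231.8]
side shaker_a [791.1 -79.9  -1.8] 0.48 [350.3 203.3]
scene tamper [670.4 -71.5  18.9] 0.73 [284.8 257.1]
scene drawer_front [ 607.5 -141.3   46.3] 0.79 [251.1 244.8]
scene drawer_front [532.1 -84.9  21.7] 0.17 [256.5 224.3]
scene shaker_a [ 680.4 -206.    -2.1] 0.87 [242.7 284.5]
scene shaker_a [530.9 -85.5  21.4] 0.72 [256.1 224.2]
scene shaker_a [782.8 -83.7  -0.3] 0.7 [302.5 294. ]
scene shaker_a [602.6 -73.6  17.5] 0.55 [271.9 240.5]
```

View pics/wrist1.png

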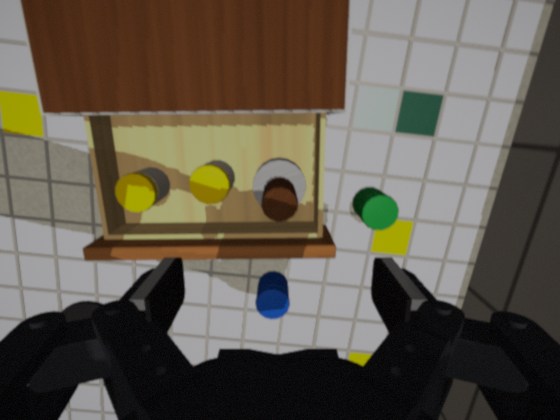

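The wrist view shows the tamper with its steel foot at about (279,183) and its dark handle top at about (280,207). The two yellow shakers are at (135,192) and (210,183). The blue one at (272,295) and the green one at (378,210) are outside the drawer. I'll back-project for the exact centre.

Run:
```python
from h import *
K=bot.camera_info("wrist")
def bp(u,v,z):
    d=K["R"].T@np.linalg.inv(K["camera_matrix"])@[u,v,1];c=-K["R"].T@K["t"];return c+d*(z-c[2])/d[2]
im=cv2.imread("pics/wrist1.png")
for n,z in(("foot",43),("handle",119)):
    sub=im[155:225,245:312].astype(int);B=sub[...,0];V=sub.max(2);
    m=(B<60)&(V<110) if n=="handle" else (sub.max(2)-sub.min(2)<25)&(V>70)
    k,l,s,c=cv2.connectedComponentsWithStats(m.astype(np.uint8));i=1+s[1:,4].argmax();x,y,w,h,a=s[i]
    print(n,x+245,y+155,w,h,a,c[i]+[245,155])
f=1
for (u,v,z) in((279,183,43),(280,205,119)):print(bp(u,v,z))
print("front top L,R",bp(86,249,81),bp(334,243,81),"roof edge",bp(45,111,98),bp(343,109,98),K["camera_matrix"][0,0])
print("cam",-K["R"].T@K["t"])
```

```text
foot 253 158 53 47 1252 [279. 177.]
handle 245 178 67 47 1550 [279.1 203.9]
[675. -64.  43.]
[675.8 -67.9 119. ]
front top L,R [ 489.2 -145.3   81. ] [ 735.4 -111.    81. ] roof edge [471.4 -14.6  98. ] [719.6  15.2  98. ] 314.0360913996808
cam [665.8  -0.5 373.9]
```

arm_command(slide=[[0.1,0.2,-1.5],[0,0,-2.5],[0,0,-2.5],[0,0,-2.5],[0,0,-2.5],[0,0,-2.0],[0,0,-1.0],[0,0,-0.5],[0,0,0],[0,0,0]], turn=[[0,0,0.01],[0,0,0],[0,0,0],[0,0,0],[0,0,0],[0,0,0],[0,0,0],[0,0,0],[0,0,0],[0,0,0]], hand=[0,0,0,0,0,0,0,0,0.3,0.5])

```text
t: 4.6
tool_pos: [674.8, -65.3, 256.0]
tcp_rot: [0.001, 0.663, 0.749, 0.001]
wrist_force: [-0.8, 0.7, 0.9]
width: 0.691
grasp_force: 0.0
```

arm_command(slide=[[0,0,0],[0,0,0],[0,0,0],[0,0,0],[0,0,0],[0,0,0],[0,0,0],[0,0,0],[0,0,0],[0,0,0]], turn=[[0,0,0],[0,0,0],[0,0,0],[0,0,0],[0,0,0],[0,0,0],[0,0,0],[0,0,0],[0,0,0],[0,0,0]], hand=[0.6,0.7,0.8,0.9,1,1,1,1,1,1])

```text
t: 5.6
tool_pos: [674.7, -65.4, 256.2]
tcp_rot: [0.001, 0.663, 0.749, 0.001]
wrist_force: [-1.4, -0.3, 5.7]
width: 0.36
grasp_force: 59.9
```

Run:
```python
from h import *
st();look(["drawer_front","shaker_a"],cams=["side"],save=2)
```

```text
t 5.6 tcp [674.7 -65.4 256.2] yaw y 6.93110458080048 z [   0.2   -0.  -100. ] F [-1.4 -0.3  5.7] w 30.588534418350832 g 59.877102971076965
side drawer_front [ 610.4 -140.1   45.2] 0.61 [314.6 225.2]
side shaker_a [529.1 -87.9  15.2] 0.68 [281.8 232.1]
side shaker_a [790.7 -79.9  -5.3] 0.63 [350.2 204.2]
side shaker_a [ 680.3 -206.2   -0.4] 0.56 [346.2 240.7]
side shaker_a [602.4 -71.1  15.2] 0.49 [299.5 219.7]
```

arm_command(slide=[[0,0,0.5],[0,0,1],[0,0,1.5],[0,0,1.5],[0,0,1.5],[0,0,1.5],[0,0,1.5],[0,0,1],[0,0,0],[0,0,0]], turn=[[0,0,0],[0,0,0],[0,0,0],[0,0,0],[0,0,0],[0,0,0],[0,0,0],[0,0,0],[0,0,0],[0,0,0]], hand=[1,1,1,1,1,1,1,1,1,1])

```text
t: 6.75
tool_pos: [674.6, -65.3, 354.5]
tcp_rot: [-0.0, 0.663, 0.749, -0.0]
wrist_force: [0.0, 0.8, -4.6]
width: 0.361
grasp_force: 59.7
```

arm_command(slide=[[-0.4,-0.4,0],[-0.8,-0.8,0],[-1.2,-1.2,0],[-1.6,-1.6,0],[-1.6,-1.6,0],[-1.6,-1.6,0],[-1.6,-1.6,0],[-1.6,-1.6,0],[-1.6,-1.6,0],[-1.6,-1.6,0]], turn=[[0,0,0],[0,0,0],[0,0,0],[0,0,0],[0,0,0],[0,0,0],[0,0,0],[0,0,0],[0,0,0],[0,0,0]], hand=[1,1,1,1,1,1,1,1,1,1])

```text
t: 7.75
tool_pos: [537.0, -202.3, 354.1]
tcp_rot: [-0.0, 0.663, 0.748, -0.0]
wrist_force: [0.2, -0.3, -4.0]
width: 0.355
grasp_force: 60.0
```

arm_command(slide=[[-1.6,-1.6,0],[-1.6,-1.6,0],[-1.6,-1.6,0],[-1.6,-1.6,0],[-1.2,-1.2,0],[-1.0,-1.0,0],[-0.8,-0.9,0],[-0.4,-0.8,0],[0,0,0],[0,0,0]], turn=[[0,0,0],[0,0,0],[0,0,0],[0,0,0],[0,0,0],[0,0,0],[0,0,0],[0,0,0],[0,0,0],[0,0,0]], hand=[1,1,1,1,1,1,1,1,1,1])

```text
t: 8.75
tool_pos: [440.7, -304.3, 354.6]
tcp_rot: [-0.0, 0.663, 0.749, 0.0]
wrist_force: [0.6, -0.2, -4.3]
width: 0.359
grasp_force: 60.0
```

Run:
```python
from h import *
st();look(["mat","tamper","drawer_front"],save=3)
a=[cv2.imread(f"pics/{c}3.png") for c in("wrist","scene")]
cv2.imwrite("pics/m3.png",np.hstack([cv2.resize(a[0],(400,300)),cv2.resize(a[1][130:340,90:370],(400,300))]))
```

```text
t 8.75 tcp [ 440.7 -304.3  354.6] yaw y 6.931804747379031 z [   0.    0. -100.] F [ 0.6 -0.2 -4.3] w 30.478870123804843 g 59.98763680458069
wrist mat [ 442.4 -306.8    0.5] 0.76 [278.4 189.7]
wrist tamper [ 438.9 -306.7  117.6] 0.78 [274.  224.7]
wrist drawer_front [ 613.3 -148.    45.3] 0.6 [516.2  33.2]
side mat [ 442.5 -306.1    0.1] 0.55 [296.7 298.1]
side tamper [ 440.2 -303.2  115.4] 0.57 [295.8 269.6]
side drawer_front [ 613.1 -142.4   46. ] 0.96 [315.8 225.2]
scene mat [ 442.3 -306.7    0.7] 0.71 [173.6 236.8]
scene tamper [ 441.8 -308.4  116.5] 0.71 [166.2 209.8]
scene tamper [ 604.6 -498.5    2.1] 0.64 [125.1 309.5]
scene drawer_front [ 609.  -143.3   44.1] 0.58 [250.7 245.9]
scene drawer_front [603.7 -69.9  19.1] 0.56 [273.2 240. ]
```

View pics/m3.png

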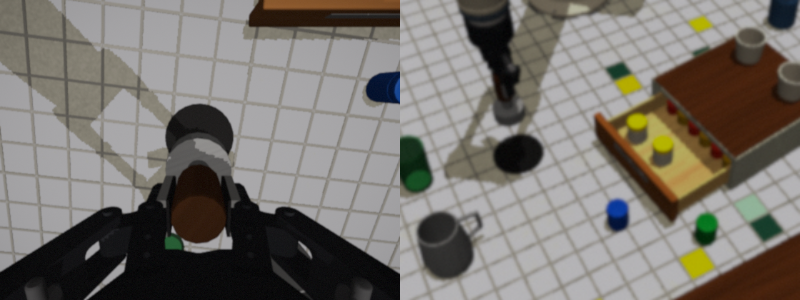

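The tamper hangs upright over the mat and both shakers are still standing in the drawer. I'll lower it, slowing near contact.

arm_command(slide=[[0.1,-0.2,-0.5],[0,0,-1.2],[0,0,-1.6],[0,0,-1.6],[0,0,-1.6],[0,0,-1.4],[0,0,-1.2],[0,0,-0.8],[0,0,-0.3],[0,0,0]], turn=[[0,0,0],[0,0,0],[0,0,0],[0,0,0],[0,0,0],[0,0,0],[0,0,0],[0,0,0],[0,0,0],[0,0,0]], hand=[1,1,1,1,1,1,1,1,1,1])

```text
t: 10.35
tool_pos: [441.6, -306.3, 252.5]
tcp_rot: [-0.0, 0.663, 0.749, -0.0]
wrist_force: [-1.2, -1.2, -5.2]
width: 0.357
grasp_force: 60.0
```

arm_command(slide=[[0,0,-0.1],[0,0,-0.1],[0,0,-0.1],[0,0,-0.1],[0,0,-0.1],[0,0,-0.1],[0,0,0],[0,0,0],[0,0,0],[0,0,0]], turn=[[0,0,0],[0,0,0],[0,0,0],[0,0,0],[0,0,0],[0,0,0],[0,0,0],[0,0,0],[0,0,0],[0,0,0]], hand=[1,1,1,1,1,1,1,1,1,1])

```text
t: 11.35
tool_pos: [441.6, -306.3, 246.7]
tcp_rot: [0.0, 0.663, 0.749, -0.0]
wrist_force: [0.8, 0.0, -3.5]
width: 0.363
grasp_force: 60.0
```

arm_command(slide=[[0,0,-0.05],[0,0,-0.05],[0,0,-0.05],[0,0,-0.05],[0,0,0],[0,0,0],[0,0,0],[0,0,0],[0,0,0],[0,0,0]], turn=[[0,0,0],[0,0,0],[0,0,0],[0,0,0],[0,0,0],[0,0,0],[0,0,0],[0,0,0],[0,0,0],[0,0,0]], hand=[1,1,1,1,1,1,1,1,1,1])

```text
t: 12.35
tool_pos: [441.5, -306.4, 245.3]
tcp_rot: [0.0, 0.663, 0.749, -0.0]
wrist_force: [-3.4, 2.6, 6.0]
width: 0.358
grasp_force: 60.9
```

Contact is made, with the vertical force going from about -4 to +6 N. Next I release and rise.

arm_command(slide=[[0,0,0],[0,0,0],[0,0,0],[0,0,0],[0,0,0],[0,0,0],[0,0,0],[0,0,0],[0,0,0.5],[0,0,1.5]], turn=[[0,0,0],[0,0,0],[0,0,0],[0,0,0],[0,0,0],[0,0,0],[0,0,0],[0,0,0],[0,0,0],[0,0,0]], hand=[0.6,0.55,0.5,0.4,0.3,0.2,0.1,0,0,0])

```text
t: 13.35
tool_pos: [441.2, -306.0, 263.7]
tcp_rot: [-0.002, 0.663, 0.749, -0.0]
wrist_force: [0.1, -0.0, -0.4]
width: 0.998
grasp_force: 0.0
```

arm_command(slide=[[0,0,2],[0,0,3],[0,0,3],[0,0,3],[0,0,2],[0,0,1],[0,0,0],[0,0,0],[0,0,0],[0,0,0]], turn=[[0,0,0],[0,0,0],[0,0,0],[0,0,0],[0,0,0],[0,0,0],[0,0,0],[0,0,0],[0,0,0],[0,0,0]], hand=[0,0,0,0,0,0,0.3,0.5,0.8,1])

```text
t: 14.35
tool_pos: [441.5, -306.3, 403.1]
tcp_rot: [-0.001, 0.663, 0.749, -0.0]
wrist_force: [0.9, 0.5, -0.8]
width: 0.331
grasp_force: 0.0
```

Run:
```python
from h import *
st();look(["mat","tamper","drawer_front","cabinet","shaker_a"],save=4)
a=[cv2.imread(f"pics/{c}4.png") for c in("wrist","scene")]
cv2.imwrite("pics/m4.png",np.hstack([cv2.resize(a[0],(400,300)),cv2.resize(a[1][130:340,90:370],(400,300))]))
```

```text
t 14.35 tcp [ 441.5 -306.3  403.1] yaw y 6.9335337304453954 z [  -0.2    0.2 -100. ] F [ 0.9  0.5 -0.8] w 28.104951827656237 g 0.0
wrist tamper [ 437.6 -309.6    9.3] 0.79 [274.2 182.7]
wrist drawer_front [ 616.8 -146.6   44.2] 0.6 [482.3  43.9]
wrist shaker_a [ 687.4 -205.7   -1.1] 0.82 [502.3 118.2]
wrist shaker_a [ 435.4 -306.     7.3] 0.68 [272.7 179.2]
side mat [ 441.3 -306.5    2.6] 0.86 [296.5 297.8]
side mat [ 444.1 -306.1    6.9] 0.23 [297.3 296.3]
side tamper [ 441.2 -306.9    5.3] 0.61 [296.5 297.3]
side tamper [ 413.8 -501.9    1.4] 0.56 [330.7 359.2]
side drawer_front [ 615.8 -139.5   44.3] 0.61 [316.  224.7]
side cabinet [580.4 124.2   2.5] 0.58 [261.7 189.9]
side shaker_a [ 681.9 -204.2   -2.2] 0.69 [346.2 240.5]
side shaker_a [530.1 -87.4  17. ] 0.58 [282.  231.4]
side shaker_a [789.3 -84.4  -6.7] 0.57 [350.6 205.5]
scene mat [ 439.5 -307.9    0.6] 0.73 [172.8 236.3]
scene tamper [ 445.1 -313.3    6.7] 0.82 [171.4 237. ]
scene drawer_front [ 609.8 -140.5   48.6] 0.92 [251.7 244.7]
scene cabinet [575.7 126.1   1.5] 0.77 [325.  212.4]
scene shaker_a [ 678.5 -211.    -2. ] 0.87 [240.7 284.8]
scene shaker_a [532.1 -82.6  19.1] 0.8 [257.2 224.6]
scene shaker_a [603.5 -71.1  18.4] 0.76 [272.8 240.2]
scene shaker_a [784.6 -84.    2.9] 0.57 [302.8 293.9]
```

View pics/m4.png

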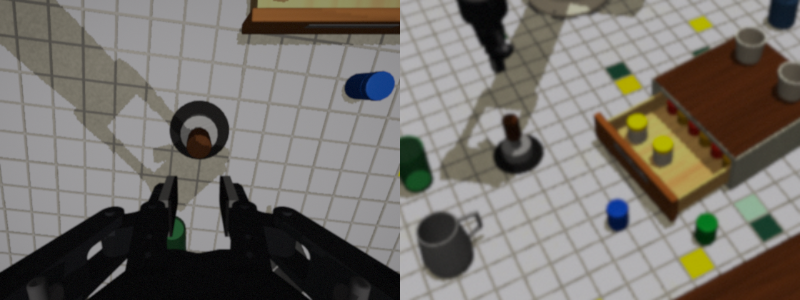

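The tamper stands centred and upright on the mat. The fingers are now closing, and I'm going to the front of the drawer.

arm_command(slide=[[0.8,0.6,0],[1.6,1.1,0],[2,1.3,0],[2.2,1.5,0],[2.2,1.5,0],[2.2,1.5,0],[2.2,1.5,0],[2,1.3,0],[1.4,0.9,0],[0.8,0.4,0]], turn=[[0,0,0],[0,0,0],[0,0,0],[0,0,0],[0,0,0],[0,0,0],[0,0,0],[0,0,0],[0,0,0],[0,0,0]], hand=[1,1,1,1,1,1,1,1,1,1])

```text
t: 16.25
tool_pos: [616.9, -188.7, 404.1]
tcp_rot: [-0.0, 0.662, 0.749, 0.0]
wrist_force: [0.1, 0.9, -0.2]
width: -0.003
grasp_force: 0.0
```

arm_command(slide=[[0,0,-1],[0,0,-2],[0,0,-3],[0,0,-3],[0,0,-3],[0,0,-3],[0,0,-2.5],[0,0,-1],[0,0,0],[0,0,0]], turn=[[0,0,0],[0,0,0],[0,0,0],[0,0,0],[0,0,0],[0,0,0],[0,0,0],[0,0,0],[0,0,0],[0,0,0]], hand=[1,1,1,1,1,1,1,1,1,1])

```text
t: 17.25
tool_pos: [615.6, -190.7, 221.0]
tcp_rot: [0.001, 0.663, 0.748, 0.0]
wrist_force: [-0.1, 0.0, 0.3]
width: 0.002
grasp_force: 0.0
```

Run:
```python
from h import *
st();look(["drawer_front"],cams=["side","wrist"],save=5)
```

```text
t 17.25 tcp [ 615.6 -190.7  221. ] yaw y 6.911064867683719 z [   0.2   -0.1 -100. ] F [-0.1  0.   0.3] w 0.18308582225216194 g 0.0
side drawer_front [ 610.6 -140.6   42.8] 0.79 [314.7 225.9]
side drawer_front [579.2 122.1   1.5] 0.66 [261.8 190.6]
```

View pics/wrist5.png

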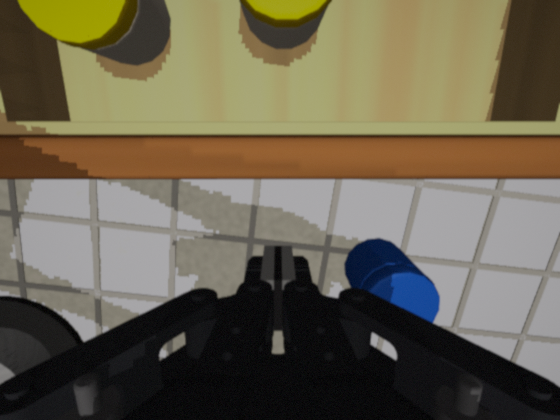

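The finger tips (278,250) face the centre of the drawer front (its lower edge is the line at row ~179), clear of the blue look-alike. Time to push, gently.

arm_command(slide=[[-0.12,1.0,0],[-0.12,1.0,0],[-0.12,0.9,0],[-0.06,0.5,0],[-0.06,0.4,0],[-0.06,0.5,0],[-0.08,0.7,0],[-0.1,0.8,0],[-0.12,1.0,0],[-0.12,1.0,0]], turn=[[0,0,0],[0,0,0],[0,0,0],[0,0,0],[0,0,0],[0,0,0],[0,0,0],[0,0,0],[0,0,0],[0,0,0]], hand=[1,1,1,1,1,1,1,1,1,1])

```text
t: 18.45
tool_pos: [605.9, -111.6, 219.8]
tcp_rot: [0.0, 0.663, 0.748, 0.0]
wrist_force: [2.6, -2.4, -0.3]
width: -0.0
grasp_force: 1.8
```

Run:
```python
from h import *
st();look(["drawer_front","shaker_a"],cams=["side","scene"],save=6)
```

```text
t 18.45 tcp [ 605.9 -111.6  219.8] yaw y 6.917903897367634 z [   0.   -0. -100.] F [ 2.6 -2.4 -0.3] w -0.02667532641859094 g 1.7647782526910305
side drawer_front [606.  -96.8  44.2] 0.79 [305.3 217.4]
side shaker_a [525.  -44.   16.2] 0.73 [273.2 223.6]
side shaker_a [ 683.9 -206.2   -3.1] 0.58 [347.1 240.8]
side shaker_a [598.5 -29.7  14.4] 0.54 [291.2 212.4]
side shaker_a [790.  -82.5  -2.9] 0.49 [350.5 204.2]
scene drawer_front [604.9 -96.3  45.9] 0.63 [265.2 237.9]
scene drawer_front [526.1 -36.9  24.4] 0.51 [269.9 216.3]
scene drawer_front [633.3 203.5  98.2] 0.32 [362.3 193.1]
scene drawer_front [596.1 -27.1  15.8] 0.2 [284.9 233.1]
scene shaker_a [ 681.4 -207.8   -2. ] 0.85 [242.2 285.1]
scene shaker_a [598.  -21.6  14.8] 0.75 [286.9 233.1]
scene shaker_a [785.2 -83.6   2.8] 0.55 [303.1 294. ]
scene shaker_a [525.6 -36.3  24.3] 0.39 [270.  216.1]
```

arm_command(slide=[[-0.06,0.5,0],[-0.1,0.8,0],[-0.1,0.8,0],[-0.1,0.8,0],[-0.1,0.8,0],[-0.1,0.8,0],[-0.08,0.6,0],[-0.06,0.5,0],[-0.05,0.4,0],[-0.03,0.2,0]], turn=[[0,0,0],[0,0,0],[0,0,0],[0,0,0],[0,0,0],[0,0,0],[0,0,0],[0,0,0],[0,0,0],[0,0,0]], hand=[1,1,1,1,1,1,1,1,1,1])

```text
t: 19.75
tool_pos: [598.1, -49.8, 219.7]
tcp_rot: [-0.0, 0.663, 0.749, 0.0]
wrist_force: [1.2, -2.5, -1.8]
width: 0.005
grasp_force: 0.9
```

Run:
```python
from h import *
st();look(["drawer_front"],cams=["side","wrist"],save=7)
a=[cv2.imread(f"pics/{c}7.png") for c in("wrist","side")]
cv2.imwrite("pics/m7.png",np.hstack([cv2.resize(a[0],(400,300)),cv2.resize(a[1][120:270,200:400],(400,300))]))
```

```text
t 19.75 tcp [598.1 -49.8 219.7] yaw y 6.953967229584158 z [  -0.    0. -100.] F [ 1.2 -2.5 -1.8] w 0.4319703065727725 g 0.9000086411833763
side drawer_front [597.8 -34.   43.6] 0.82 [291.7 206.4]
wrist drawer_front [599.9 -41.7  44.7] 0.59 [283.  244.8]
```

View pics/m7.png

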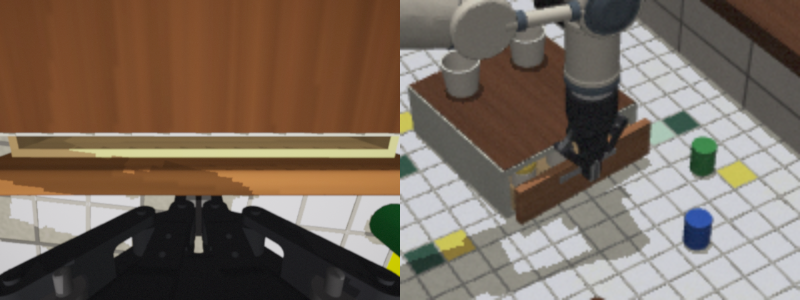

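About 22 mm remains, just before the catch. I continue slowly.

arm_command(slide=[[-0.02,0.2,0],[-0.02,0.2,0],[-0.02,0.2,0],[-0.03,0.2,0],[-0.02,0.2,0],[-0.02,0.2,0],[-0.02,0.2,0],[-0.03,0.2,0],[0,0,0],[0,0,0]], turn=[[0,0,0],[0,0,0],[0,0,0],[0,0,0],[0,0,0],[0,0,0],[0,0,0],[0,0,0],[0,0,0],[0,0,0]], hand=[1,1,1,1,1,1,1,1,1,1])

```text
t: 20.95
tool_pos: [596.3, -33.8, 219.6]
tcp_rot: [-0.0, 0.663, 0.749, 0.0]
wrist_force: [-0.0, -0.1, 0.6]
width: 0.001
grasp_force: 0.0
```

arm_command(slide=[[-0.02,0.1,0],[-0.01,0.1,0],[-0.01,0.1,0],[-0.01,0.1,0],[0,0,0],[0,0,0],[0,0,0],[0,0,0],[0,0,0],[0,0,0]], turn=[[0,0,0],[0,0,0],[0,0,0],[0,0,0],[0,0,0],[0,0,0],[0,0,0],[0,0,0],[0,0,0],[0,0,0]], hand=[1,1,1,1,1,1,1,1,1,1])

```text
t: 21.95
tool_pos: [595.8, -30.3, 219.7]
tcp_rot: [-0.0, 0.663, 0.749, -0.0]
wrist_force: [0.4, -0.2, -0.6]
width: -0.001
grasp_force: 0.0
```

Run:
```python
from h import *
st();look(["drawer_front"],cams=["side","wrist"],save=8)
```

```text
t 21.95 tcp [595.8 -30.3 219.7] yaw y 6.929554022383194 z [  -0.   -0. -100.] F [ 0.4 -0.2 -0.6] w -0.08934844386592385 g 0.0
side drawer_front [597.4 -13.7  43.1] 0.85 [288.1 202.8]
```

View pics/wrist8.png

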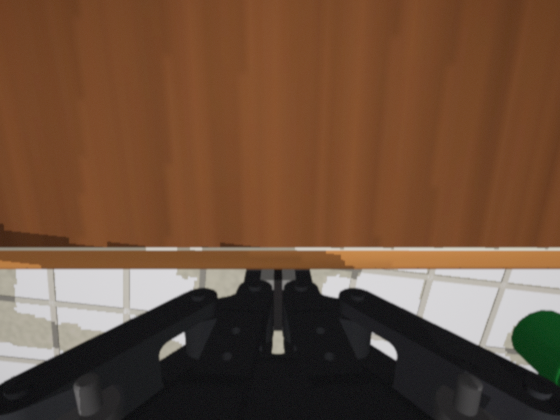

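The drawer has snapped home: the front's strip (rows 250–268) lies directly against the roof edge, and the contact force is gone. I'll back away and rise.

arm_command(slide=[[0.06,-0.5,0],[0.12,-1,0],[0.2,-2,0],[0.2,-2,0],[0.1,-1,0.5],[0,0,2],[0,0,3],[0,0,3],[0,0,3],[0,0,2]], turn=[[0,0,0],[0,0,0],[0,0,0],[0,0,0],[0,0,0],[0,0,0],[0,0,0],[0,0,0],[0,0,0],[0,0,0]], hand=[1,1,1,1,1,1,1,1,1,1])

```text
t: 23.15
tool_pos: [602.6, -95.6, 358.1]
tcp_rot: [0.002, 0.663, 0.748, 0.001]
wrist_force: [0.2, 0.7, 0.1]
width: -0.004
grasp_force: 0.0
```

arm_command(slide=[[0,0,2],[0,0,2],[0,0,1],[0,0,0],[0,0,0],[0,0,0],[0,0,0],[0,0,0],[0,0,0],[0,0,0]], turn=[[0,0,0],[0,0,0],[0,0,0],[0,0,0],[0,0,0],[0,0,0],[0,0,0],[0,0,0],[0,0,0],[0,0,0]], hand=[1,1,1,1,1,1,1,1,1,1])

```text
t: 24.15
tool_pos: [602.7, -95.3, 404.5]
tcp_rot: [-0.0, 0.663, 0.749, -0.0]
wrist_force: [-0.0, -0.0, -0.3]
width: -0.003
grasp_force: 0.0
```

Run:
```python
from h import *
st();look(["drawer_front","tamper","cup_a","jug","sugar","tumbler"],cams=["side","scene"],save=9)
a=[cv2.imread(f"pics/{c}9.png") for c in("scene","side")]
cv2.imwrite("pics/m9.png",np.hstack([cv2.resize(a[0][120:340,80:400],(400,300)),cv2.resize(a[1][120:340,170:450],(400,300))]))
```

```text
t 24.15 tcp [602.7 -95.3 404.5] yaw y 6.935603740322973 z [  -0.    0. -100.] F [-0.  -0.  -0.3] w -0.22228786847453244 g 0.0
side drawer_front [596.4 -13.4  43.5] 0.62 [287.8 202.8]
side drawer_front [636.6 207.2  89.5] 0.54 [263.1 150.4]
side tamper [ 439.8 -306.8    5.9] 0.93 [296.1 297.4]
side tamper [504.7 189.9  99.3] 0.75 [229.9 163.8]
side cup_a [505.5 190.3 100.4] 0.96 [230.  163.4]
side cup_a [636.  203.6  90.4] 0.91 [263.4 150.8]
side jug [ 606.8 -498.6    1.7] 0.59 [392.  322.3]
side sugar [362.7 404.2   0.4] 0.67 [168.  167.6]
side tumbler [ 414.2 -500.6    1.1] 0.79 [330.5 358.8]
side tumbler [357.8 404.8   0.8] 0.54 [166.6 167.8]
scene drawer_front [596.6 -13.2  44.3] 0.68 [289.6 225. ]
scene tamper [ 441.9 -314.8    9.2] 0.7 [170.4 235.9]
scene cup_a [509.7 191.4  97.3] 0.83 [333.9 168.8]
scene cup_a [633.6 205.8  96.4] 0.57 [362.9 193.4]
scene jug [ 605.3 -498.2   -0.5] 0.71 [125.6 310.2]
scene sugar [359.7 400.5   2.5] 0.78 [355.6 143.6]
scene tumbler [ 415.4 -500.7    1. ] 0.81 [103.6 256.8]
```

View pics/m9.png

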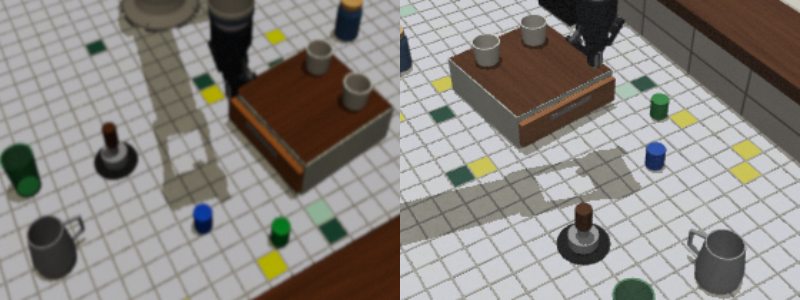

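The drawer is flush, the tamper stands in the middle of the mat, and everything else is where it was. Handing in.

```bash
python3 -c "
from cell import bot
print(bot.hand_in())"
```

```text
the job is handed in; nothing more can be done
None
```

The job is handed in: the tamper stands upright in the middle of the mat and the drawer snapped home and sits flush. The shakers were standing when last seen, before the drawer shut over them, and nothing else moved.

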